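# Top up a laboratory bead bath and stir it

### The arm

A 7-joint arm with a two-finger parallel gripper is mounted at the origin on the work surface. World frame = base frame: x ahead of the robot, y to its left, z up, the work surface at z = 0. Lengths are in m, angles in rad, forces in N, time in s.
With the tool pointing down it reaches from about 0.425 to 0.825 m from the base axis. Payload 3.6 kg.
Tool frame: the origin (TCP) lies midway between the tips of the shut fingers; the grasp point (between the pads) lies 19 mm behind it (grip_point_offset is the distance from the TCP to the grasp point, in m); x points along the fingers, y is the direction in which the jaws open and shut, and the axes are right-handed (so a half turn about x gives the same grasp; the last joint's range is limited). The gripper opens to 93 mm and grips with 3 to 60 N. Pads are 15 mm wide; open, the fingers measure 128 mm over their backs; the gripper's body (75 mm by 188 mm) begins 65 mm behind the grasp point.
Start: joints at [-1.214, 0.615, -0.013, 1.423, 0.008, 1.103, -0.04], TCP at [0.243, 0.603, 0.219] pointing down, gripper open.
Joint ranges: [-3.12, 3.12], [-0.3, 2.06], [-1.34, 1.32], [0.26, 2.42], [-1.36, 4.5], [0.01, 1.98], [-2.84, 2.84]. Speed limits (rad/s): [2.79, 2.79, 3.14, 3.14, 3.14, 3.14, 3.14].

### API

Orientations are given as a unit quaternion [w, x, y, z].
In Python, from workcell import get_obs, get_image, get_calibration, close_job, search_frame, grip_point_offset gives the robot as it stands. The module is installed in compiled form; this text tells all that it offers.
- The arm moves only by the tool drive_tool, never from a script. Its argument "steps" is a list of rows, each a list of 3 entries, a list of its own where there are three numbers: the turn, a rotation vector about the tool's x, y, z in rad, then the shift along the tool's x, y, z in m, then the finger opening in m, from 0 to 0.093. A call has 1 to 8 rows; each row is the pose to reach, as a shift and turn from the pose commanded when the call began, along the tool's axes at that moment; what a row does not reach only later rows make up. A row lasts 1/8 s, in which the tool goes at most 62.5 mm and 10.7 degrees, less where a joint would pass 70% of its speed; a pose out of reach is approached as far as the arm can. A call with a gripper value outside its range is refused whole. The fingers move at their own pace and stop on an object; "squeeze" is the grip in N (left out, the last holds). Time passes only in rows, so rows that repeat a pose let the fingers close. It gives the time, the measured TCP pose, the force and the opening at its end, in the units of the state.
- get_obs(): the state, without advancing time (a new reading comes with each control period).
- get_image(name): name is "scene" or "top" or "wrist"; returns (picture, depth): 420x560x3 uint8, red, green, blue; 420x560 float32, m along the optical axis (not along the pixel's ray), 0 where there is no reading.
- get_calibration(name): a dict with "mtx" (3x3 intrinsics, pixels), "D" ([k1, k2, p1, p2, k3] as OpenCV has them; the pictures are not rectified), "xyz" and "orientation" of the camera in the world. Camera axes: x right, y up, looking along -z (the intrinsics and any distortion apply to the point x, -y, -z); pixel columns grow to the right and rows downward; lengths in m; the calibration is good to about 2 mm. A picture is of the moment at which its call begins: read the wrist's pose just before it. get_calibration takes no time and is no camera call; for the wrist camera it gives the pose at the moment of the call.
- close_job(): hands the job in, once; it reports no verdict.
Trained networks look in the newest picture that a camera, given by its name, has taken for a name from the list of things; names that differ only in an ending like _2 or _b are one class to them, and where a whole thing is asked for, a point or a joint stands for the part that bears it (a point fixed in the world has none). Each returns a list of dicts, best first, with "conf" (0 to 1); they miss things now and then, are a little off and sometimes report something else, mostly with a low value. They report only what shows in the picture. A call takes as long as a camera call.
- search_frame(camera, label): "centre" ([row, column] in pixels, amid what is visible of it).
The state is a dict: "time_s": time; "joint_positions": joint angles; "dq": joint speeds; "joint_efforts": joint torques, N m; "tcp_pos": TCP position; "eef_rot": TCP orientation; "wrist_force": force on the tool from outside, world axes, zero at the start; "torque": the same for the moment, N m; "finger_gap": finger opening in m.
Only numpy, scipy, OpenCV 4.12 (cv2) and the standard library are available. Lean on these libraries where they do the work, as an engineer would, in place of code of your own. Each camera call takes 0.05 s, during which the arm holds its last target. There are 200 camera calls.

### The job

Tip the four purple beads from the steel pan into the round well of the white bead bath and set the empty pan upright back on its blue mat. Then take the stirring rod out of its fork stand and, starting at the side of the well with the red mark, stir the beads with its tip down among them for two full turns, anticlockwise seen from above, ending at the mark again. Hang the rod back in its fork, with all seven beads in the well, and leave the bottle, tube rack and timer undisturbed.

Things in the scene. Friction and masses are not known exactly. Their poses are not given: they have to be found in the camera images.
- bath: white bead bath, fixed: housing 190 (x) x 200 (y) x 65 mm high; a round well in its top, 136 mm across, 50 mm deep, centred on the origin (floor 15 mm above the bench, mouth at 65 mm); blue control panel on its -x face. Origin: centre of its underside, z up. Place and yaw vary
- bath_mark (a point): the red mark, an 18 x 24 mm red patch on the housing's top beside the well, 82 mm from the well's centre towards the control panel (the bath's -x)
- well_mark (a point): point inside the well 42 mm from its axis towards the red mark, 15 mm above the floor; when stirring, a path about 45 mm from the axis pinches the beads least (18 to 60 mm counts), the rod's tip at most 25 mm above the floor
- well_second (a point): the same a third of a turn anticlockwise from the mark, seen from above
- well_third (a point): the same two thirds of a turn anticlockwise from the mark
- mat: flat blue mat 190 x 170 x 3 mm, fixed to the bench, the pan's place; left or right of the bath (the fork stand is on the other side). Origin: centre of its underside
- pan: loose steel pan, 150 g, on the mat, holding the purple beads. Origin: underside, z up. Floor 3 mm thick, 72 mm wide inside, from x = -36 to +40 mm; side walls 28 mm high, 78 mm over all. On its +x end, x = 40 to 50 mm, an upright black tab is the handle: 10 mm thick (x), 50 mm wide (y), from 30 to 85 mm high, best gripped 62 mm up. The pouring lip is at the -x end
- pan_lip (a point): middle of the open pouring lip, at x = -75 mm, z = 20 mm of the pan; from the floor's end (x = -36 mm) a ramp rises to it at 25 degrees. Tip the pan by lowering this lip over the well: beads run out beyond about 30 degrees, surely at 45 or more
- fork: fork stand, fixed: dark base 130 x 110 x 10 mm, a post on its +x side, a level aluminium plate 107 (x) x 90 mm, 8 mm thick, top 105 mm above the bench, with a slot 24 mm wide, open to the stand's -x side (prong ends at x = -45 mm), ending at x = +18 mm. Origin: on the bench below the rod's seat: the rod's origin belongs 105 mm above it; z up
- rod: loose stirring rod, 120 g, hanging upright in the fork. Origin: centre of the underside of its collar (44 mm across, 8 mm thick), which rests on the plate. Above it a square orange grip 24 x 24 mm, z = 8 to 68 mm, sides along x and y; below it a 12 mm shaft and a 14 mm white ball end, lowest point z = -90 mm. Lift it 15 mm, then slide it out of the slot's open side
- rod_tip (a point): lowest point of the rod's ball end, 90 mm below the rod's origin
- white1_center (a point): centre of a loose white ceramic bead, a ball 28 mm across, 25 g, in the well from the start
- white2_center (a point): centre of a loose white ceramic bead, a ball 28 mm across, 25 g, in the well from the start
- white3_center (a point): centre of a loose white ceramic bead, a ball 28 mm across, 25 g, in the well from the start
- purple1_center (a point): centre of a loose purple bead, a ball 28 mm across, 25 g, in the pan at the start
- purple2_center (a point): centre of a loose purple bead, a ball 28 mm across, 25 g, in the pan at the start
- purple3_center (a point): centre of a loose purple bead, a ball 28 mm across, 25 g, in the pan at the start
- purple4_center (a point): centre of a loose purple bead, a ball 28 mm across, 25 g, in the pan at the start
- bottle: amber bottle, bystander, 64 mm across, 140 mm high; origin: centre of its underside
- rack: white tube rack with capped tubes, bystander, 80 x 160 x 90 mm high; origin: centre of its underside
- timer: grey bench timer, bystander, 60 x 80 x 28 mm high; origin: centre of its underside

How it is judged:
On the way, in this order (a step that is already met when the one before it is completed fails the run):
1. the pan is tipped over the bath (angle between pan's own z axis and vertical above 0.35 rad and horizontal distance between pan_lip and bath below 0.1 m), for 0.02 s.
2. all four purple beads are in the well (horizontal distance between each of purple1_center, purple2_center, purple3_center, purple4_center and bath below 0.068 m and height (world z) of each of purple1_center, purple2_center, purple3_center, purple4_center below 0.065 m), for 0.2 s.
3. the empty pan is back upright on its mat (angle between pan's own z axis and vertical below 0.1 rad and height (world z) of pan below 0.008 m and horizontal distance between pan and mat below 0.06 m), for 0.2 s.
4. stirring, turn 1: rod tip down among the beads, on the side of the red mark (horizontal distance between rod_tip and well_mark below 0.028 m and z of rod_tip in the frame of bath below 0.04 m), for 0.02 s.
5. stirring, turn 1: rod tip down among the beads, a third of a turn on (horizontal distance between rod_tip and well_second below 0.028 m and z of rod_tip in the frame of bath below 0.04 m), for 0.02 s.
6. stirring, turn 1: rod tip down among the beads, two thirds of a turn on (horizontal distance between rod_tip and well_third below 0.028 m and z of rod_tip in the frame of bath below 0.04 m), for 0.02 s.
7. stirring, turn 2: rod tip down among the beads, on the side of the red mark (all of step 4), for 0.02 s.
8. stirring, turn 2: rod tip down among the beads, a third of a turn on (all of step 5), for 0.02 s.
9. stirring, turn 2: rod tip down among the beads, two thirds of a turn on (all of step 6), for 0.02 s.
10. stirring, turn 2: rod tip down among the beads, on the side of the red mark again, two turns done (all of step 7), for 0.02 s.
At the end, for the whole second after the job is handed in: All seven beads are in the well, at least two white ones 12 mm or more from where they began; the pan stands upright on the mat, its origin within 60 mm of the mat's centre; the rod hangs upright at rest in the fork, within 16 mm of its seat, collar on the plate (6 mm) (all of step 2 and all of step 3 and horizontal distance between each of white1_center, white2_center, white3_center and bath below 0.068 m and height (world z) of each of white1_center, white2_center, white3_center below 0.065 m and (distance of each of white1_center, white2_center from where it was at the start of the episode above 0.012 m or distance of each of white1_center, white3_center from where it was at the start of the episode above 0.012 m or distance of each of white2_center, white3_center from where it was at the start of the episode above 0.012 m) and linear speed of pan below 0.02 m/s and horizontal distance between rod and fork below 0.016 m and z of rod in the frame of fork between 0.099 and 0.111 m and angle between rod's own z axis and vertical below 0.1 rad and linear speed of rod below 0.03 m/s); the robot touches nothing.
It fails at once if the bottle is moved more than 25 mm or tipped (distance of bottle from where it was at the start of the episode above 0.025 m or angle between bottle's own z axis and vertical above 0.3 rad).
It fails at once if the rack is moved more than 25 mm or tipped (distance of rack from where it was at the start of the episode above 0.025 m or angle between rack's own z axis and vertical above 0.3 rad).
It fails at once if the timer is moved more than 25 mm or tipped (distance of timer from where it was at the start of the episode above 0.025 m or angle between timer's own z axis and vertical above 0.3 rad).
It also fails if it takes over 72 s, if anything falls off the work surface, if the arm or the gripper's body presses on something with over 40 N, if the wrist force passes 120 N, or if a joint passes its speed limit or range.

## Working session

There is one attempt and no reset: what is moved stays moved. The work goes in short steps, Python scripts to look and compute and a tool call to move; the robot and the scene stay as the last step left them, time stands still between calls to the robot, and variables do not carry over. Pictures are saved under pics/ and viewed, about 8 in all and at most 12, crops included, and the job is handed in when it is done.

Besides the shell and the picture viewer there is one more tool, called after ">>>" as name([rows], argument=value, ...), one row to a line, values as JSON. drive_tool: Moves the arm, as the interface text tells. Its arguments: {"type":"object","properties":{"steps":{"type":"array"},"squeeze":{"type":"number"}},"required":["steps"]}

```bash
mkdir -p pics; cat > h.py <<'E'
import numpy as np, cv2
from scipy.spatial.transform import Rotation as R
from workcell import *
def q2R(q): return R.from_quat([q[1],q[2],q[3],q[0]])
def cam(n):
    c=get_calibration(n); o=np.array(c["orientation"],float)
    Rm=q2R(o).as_matrix() if o.size==4 else o.reshape(3,3)
    return np.array(c["mtx"]),np.array(c["D"],float),np.array(c["xyz"]),Rm
def cloud(n,depth,c=None):
    K,D,t,Rm=c or cam(n); h,w=depth.shape
    v,u=np.mgrid[:h,:w]
    p=cv2.undistortPoints(np.stack([u,v],-1).reshape(-1,1,2).astype(float),K,D).reshape(h,w,2)
    P=np.stack([p[...,0]*depth,-p[...,1]*depth,-depth],-1)
    W=P@Rm.T+t; W[depth==0]=np.nan
    return W
def save(n,img,s=1): cv2.imwrite("pics/"+n+".png",cv2.resize(img[...,::-1],None,fx=s,fy=s))
E
python3 - <<'E'
from h import *
o=get_obs(); print(o["tcp_pos"],o["eef_rot"],o["time_s"],grip_point_offset)
ims=[]
for n in("top","scene"):
    im,d=get_image(n); W=cloud(n,d); np.savez(n+".npz",im=im,W=W); ims.append(im); print(n,cam(n)[2])
    for l in("bath","bath_mark","mat","pan","pan_lip","fork","rod","bottle","rack","timer"):
        for r in search_frame(n,l)[:1]:
            a,b=[int(round(x)) for x in r["centre"]]; print(n,l,(a,b),round(r["conf"],2),W[min(a,419),min(b,559)].round(3))
    save(n,im,1.4)
E
```

```text
[0.24306544 0.60201231 0.2175143 ] [ 0.69398386  0.13394776  0.69428596 -0.13568865] 0.0 0.0188
top [0.5242476  0.02850474 1.1089237 ]
top bath (234, 281) 0.76 [ 0.526 -0.002  0.013]
top bath_mark (231, 279) 0.81 [0.533 0.002 0.015]
top mat (208, 142) 0.96 [0.587 0.326 0.001]
top pan (243, 139) 0.91 [0.505 0.327 0.019]
top pan_lip (226, 150) 0.71 [0.544 0.298 0.032]
top fork (244, 424) 0.59 [ 0.504 -0.31   0.099]
top rod (250, 435) 0.95 [ 0.492 -0.317  0.147]
top bottle (119, 287) 0.85 [ 0.771 -0.012  0.115]
top rack (123, 187) 0.58 [0.779 0.213 0.049]
top timer (126, 375) 0.92 [ 0.778 -0.222  0.03 ]
scene [ 1.21916619 -0.02377455  0.78903732]
scene bath (208, 269) 0.92 [0.517 0.003 0.016]
scene bath_mark (211, 266) 0.84 [ 0.528 -0.005  0.016]
scene pan (204, 386) 0.73 [0.578 0.3   0.082]
scene pan_lip (208, 264) 0.74 [ 0.516 -0.01   0.015]
scene fork (205, 145) 0.89 [ 0.497 -0.337  0.024]
scene rod (178, 139) 0.59 [ 0.508 -0.323  0.136]
scene bottle (286, 264) 0.79 [ 0.809 -0.019  0.097]
scene rack (286, 369) 0.58 [0.795 0.214 0.052]
scene timer (302, 176) 0.86 [ 0.801 -0.215  0.03 ]
```

View pics/top.png

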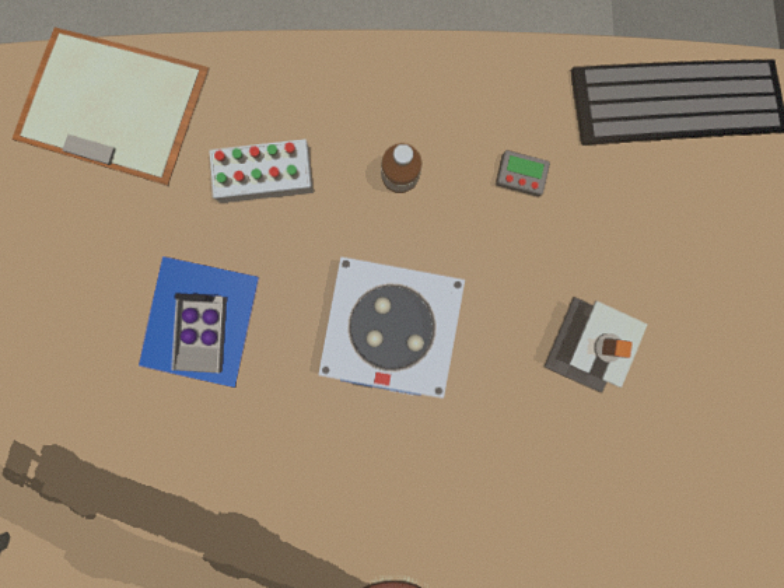

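View pics/scene.png

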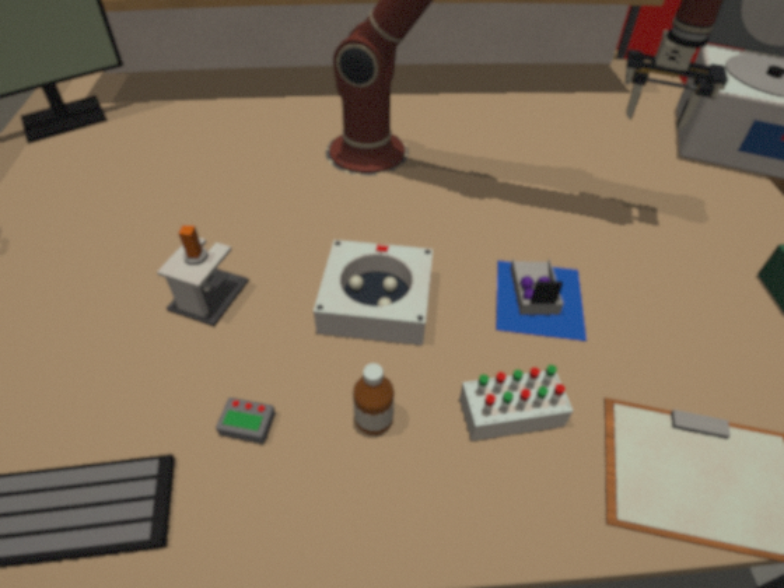

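The top view (pixels ×1/1.4) shows the bath in the middle with its red mark facing the robot. The pan is on the left with its tab at the far end (~(200,297) on screen). The fork is on the right with its slot open to the left. The scene view agrees. Next I fit the poses from depth.

```bash
python3 - <<'E'
from h import *
z=np.load("top.npz"); im=z["im"].astype(int); W=z["W"]; z2=np.load("scene.npz"); im2=z2["im"].astype(int); W2=z2["W"]
def near(W,x,y,r,z0,z1): return (np.hypot(W[...,0]-x,W[...,1]-y)<r)&(W[...,2]>z0)&(W[...,2]<z1)
def rect(P): 
    c,s,a=cv2.minAreaRect((P[:,:2]*1000).astype(np.float32)); return np.round(c,1),np.round(s,1),round(a,1),len(P)
for nm,I,V in(("top",im,W),("scene",im2,W2)):
    r,g,b=I[...,0],I[...,1],I[...,2]
    print(nm)
    m=near(V,.52,0,.16,.055,.075); print("bathtop",rect(V[m]),np.nanmedian(V[m][:,2]))
    mk=near(V,.52,0,.16,.05,.08)&(r>140)&(g<90)&(b<90); print("mark",V[mk].mean(0).round(4),mk.sum())
    # well: floor points circle
    fl=near(V,.52,0,.09,.005,.055); c=cv2.minEnclosingCircle((V[fl][:,:2]*1000).astype(np.float32)); print("well",np.round(c[0],1),round(c[1],1),np.nanmedian(V[fl][:,2]))
    m=near(V,.52,.31,.2,-.005,.02)&(b>120)&(r<80); print("mat",rect(V[m]),np.median(V[m][:,2]))
    m=near(V,.52,.32,.1,.018,.095); print("pan",rect(V[m]))
    m=near(V,.52,.32,.12,.07,.1); print("tab",rect(V[m]),V[m].mean(0).round(4),V[m][:,2].max())
    m=near(V,.5,-.32,.12,.098,.112)&(r-b<60); print("plate",rect(V[m]),np.median(V[m][:,2]))
    m=near(V,.5,-.32,.12,.165,.19); print("griptop",rect(V[m]),np.median(V[m][:,2]),V[m].mean(0).round(4))
    m=near(V,.5,-.32,.12,.13,.19);  print("grip",rect(V[m]))
    m=near(V,.5,-.32,.12,.005,.016); print("base",rect(V[m]))
o=get_obs(); print(q2R(o["eef_rot"]).as_matrix().round(3))
# rod region crop
a=z["im"][190:300,80:200]; b=z["im"][190:300,370:490]
save("crop",np.hstack([a,b]),3.2)
E
```

```text
top
bathtop (array([525.6,   2.4]), array([200.7, 193.6]), 79.3, 4936) 0.0644064265675639
mark [0.447  0.0178 0.0661] 63
well [527.1   2.1] 68.2 0.015600994607246843
mat (array([537.5, 327.1]), array([169.1, 187.9]), 78.2, 3437) 0.0025445012054157168
pan (array([516.6, 320.8]), array([ 80.2, 125.5]), 86.4, 1067)
tab (array([573.8, 317.1]), array([49.8, 10.1]), 86.5, 113) [0.5736 0.315  0.0859] 0.09147874809733136
plate (array([ 500.4, -332.4]), array([ 92.3, 108.1]), 66.2, 1529) 0.10434357252878335
griptop (array([ 495.1, -329.5]), array([25.5, 24.4]), 81.6, 147) 0.1717377890209889 [ 0.495  -0.3293  0.1718]
grip (array([ 495.1, -329.4]), array([25.6, 24.5]), 81.0, 221)
base (array([ 499.9, -329.3]), array([171.1, 190.2]), 53.4, 1188)
scene
bathtop (array([526.2,   1. ]), array([200.3, 195.5]), 79.6, 2806) 0.06514542326556588
mark [0.4478 0.0163 0.0668] 18
well [520.    1.1] 67.3 0.019097460842045777
mat (array([537.6, 325.4]), array([166.2, 188.3]), 78.2, 1754) 0.003185983348786836
pan (array([517.8, 318.5]), array([ 78.1, 128.9]), 87.0, 820)
tab (array([574.5, 315.4]), array([47.8, 12.4]), 88.4, 146) [0.5761 0.3144 0.0823] 0.09046162724820273
plate (array([ 501.5, -332.6]), array([ 91.9, 109.8]), 65.4, 832) 0.10409291440527302
griptop (array([ 496.8, -330.9]), array([23.5, 25.3]), 86.0, 84) 0.17184309037431184 [ 0.4986 -0.3297  0.1712]
grip (array([ 496.8, -330.5]), array([24.5, 25.9]), 83.7, 219)
base (array([ 497.6, -308.6]), array([113.3, 187.7]), 45.2, 894)
[[-0.     0.374  0.927]
 [-0.     0.927 -0.374]
 [-1.    -0.    -0.   ]]
```

View pics/crop.png

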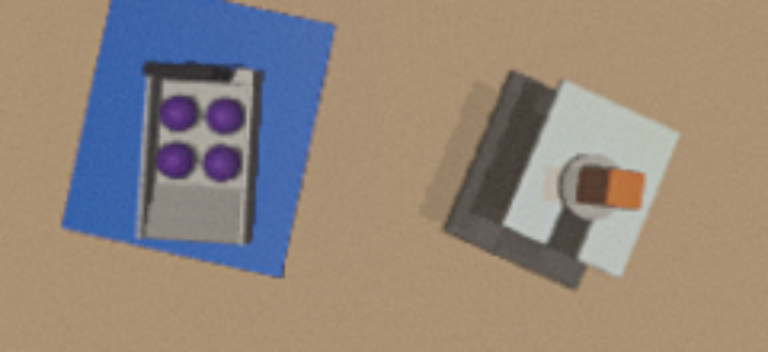

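```bash
cat >> h.py <<'E'
def Rt(yaw,tilt=0):
    """tool down, jaw axis y at yaw deg in world; tilt deg lowers the -y side (pan lip down), about tool z"""
    a=np.radians(yaw); y=np.array([np.cos(a),np.sin(a),0]); x=np.array([0,0,-1.]); zt=np.cross(x,y)
    return R.from_matrix(np.c_[x,y,zt])*R.from_rotvec([0,0,np.radians(tilt)])
def steps(wps):
    o=get_obs(); p=np.array(o["tcp_pos"]); R0=q2R(o["eef_rot"])
    print("t",round(o["time_s"],2),"p",p.round(4),"F",np.round(o["wrist_force"],1),"gap",round(o["finger_gap"],4))
    for P,Rw in wps:
        print((R0.inv()*Rw).as_rotvec().round(3).tolist(), R0.inv().apply(np.array(P)-p).round(4).tolist())
E
python3 - <<'E'
from h import *
print(Rt(-3.3,30).as_matrix().round(2))
steps([([.574,.3165,.15],Rt(-3.3)),([.574,.3165,.046],Rt(-3.3))])
E
```

```text
[[ 0.5   0.86 -0.06]
 [-0.03 -0.05 -1.  ]
 [-0.87  0.5   0.  ]]
t 1.1 p [0.2433 0.6027 0.2186] F [ 0.7 -0.1  0.3] gap 0.0927
[1.245, 0.0, 0.0] [0.0686, -0.1416, 0.4138]
[1.245, 0.0, 0.0] [0.1726, -0.1416, 0.4138]
```

>>> drive_tool([
  [[1.245,0,0],[0.04,-0.1416,0.4138],0.05],
  [[1.245,0,0],[0.04,-0.1416,0.4138],0.05],
  [[1.245,0,0],[0.04,-0.1416,0.4138],0.05],
  [[1.245,0,0],[0.04,-0.1416,0.4138],0.05],
  [[1.245,0,0],[0.05,-0.1416,0.4138],0.05],
  [[1.245,0,0],[0.06,-0.1416,0.4138],0.05],
  [[1.245,0,0],[0.0686,-0.1416,0.4138],0.05],
  [[1.245,0,0],[0.0686,-0.1416,0.4138],0.05],
], squeeze=40)

```text
time_s: 2.1
tcp_pos: [0.5773, 0.3096, 0.1484]
eef_rot: [-0.484, -0.515, -0.481, 0.518]
wrist_force: [0.6, 0.5, -0.1]
finger_gap: 0.05
```

```bash
python3 - <<'E'
from h import *
steps([([.574,.3165,.046],Rt(-3.3))])
n="wrist"; c=cam(n); im,d=get_image(n); V=cloud(n,d,c)
m=(np.hypot(V[...,0]-.574,V[...,1]-.3165)<.06)&(V[...,2]>.07)&(V[...,2]<.095)
print(cv2.minAreaRect((V[m][:,:2]*1000).astype(np.float32)),m.sum(),V[m].mean(0))
save("w1",im,1)
E
```

```text
t 2.1 p [0.5773 0.3096 0.1484] F [ 0.6  0.5 -0.1] gap 0.05
[-0.01, 0.006, -0.001] [0.1024, -0.0038, -0.0073]
((572.9464111328125, 317.3435974121094), (49.96339416503906, 9.89786434173584), 86.23878479003906) 870 [0.57323963 0.31967687 0.08733686]
```

View pics/w1.png

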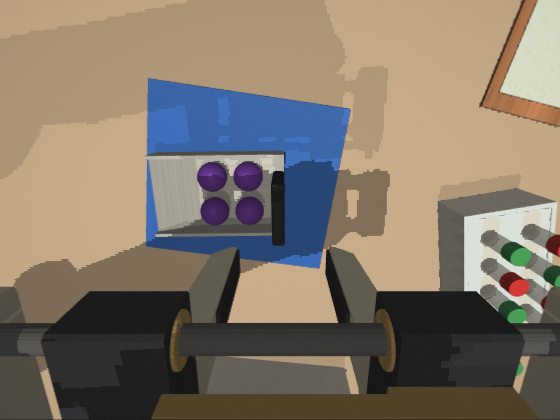

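The wrist view confirms it: the four beads are in the pan at ~(230,195), with the tab at (278,208) between the finger planes. The tab measures (0.573, 0.317), in line with the overhead views. Going down to grip it.

>>> drive_tool([
  [[-0.015,0.006,0],[0.04,-0.0045,-0.0073],0.05],
  [[-0.015,0.006,0],[0.075,-0.0045,-0.0073],0.05],
  [[-0.015,0.006,0],[0.1,-0.0045,-0.0073],0.05],
  [[-0.015,0.006,0],[0.1024,-0.0045,-0.0073],0.05],
  [[-0.015,0.006,0],[0.1024,-0.0045,-0.0073],0.004],
  [[-0.015,0.006,0],[0.1024,-0.0045,-0.0073],0.004],
  [[-0.015,0.006,0],[0.1024,-0.0045,-0.0073],0.004],
  [[-0.015,0.006,0],[0.1024,-0.0045,-0.0073],0.004],
], squeeze=40)

```text
time_s: 3.15
tcp_pos: [0.5711, 0.3243, 0.0485]
eef_rot: [0.488, 0.513, 0.49, -0.508]
wrist_force: [2.0, 0.8, -0.5]
finger_gap: 0.0144
```

```bash
python3 - <<'E'
from h import *
steps([([.5735,.3165,.17],Rt(-3.3))]); print(q2R(get_obs()["eef_rot"]).as_matrix().round(3))
E
```

```text
t 3.15 p [0.5711 0.3243 0.0485] F [ 2.   0.8 -0.5] gap 0.0144
[0.015, -0.007, -0.003] [-0.1216, 0.0031, 0.0068]
[[ 0.003  0.999 -0.043]
 [ 0.007 -0.043 -0.999]
 [-1.     0.003 -0.007]]
```

>>> drive_tool([
  [[0,0,0],[0,0,0],0.004],
  [[0,0,0],[0,0,0],0.004],
  [[0,0,0],[0,0,0],0.004],
  [[0,0,0],[-0.005,0,0],0.004],
  [[0,0,0],[-0.015,0,0],0.004],
  [[0,0,0],[-0.03,0,0],0.004],
  [[0,0,0],[-0.04,0,0],0.004],
  [[0,0,0],[-0.04,0,0],0.004],
])

```text
time_s: 4.15
tcp_pos: [0.5707, 0.3241, 0.0891]
eef_rot: [0.488, 0.513, 0.49, -0.508]
wrist_force: [0.4, -0.5, -3.0]
finger_gap: 0.0096
```

```bash
python3 - <<'E'
from h import *
im,d=get_image("scene"); save("s2",im[130:300,200:460],2.5)
im,d=get_image("wrist"); save("w2",im,1)
steps([])
E
```

```text
t 4.25 p [0.5697 0.3238 0.0877] F [ 0.1 -0.4 -2.8] gap 0.0098
```

View pics/w2.png

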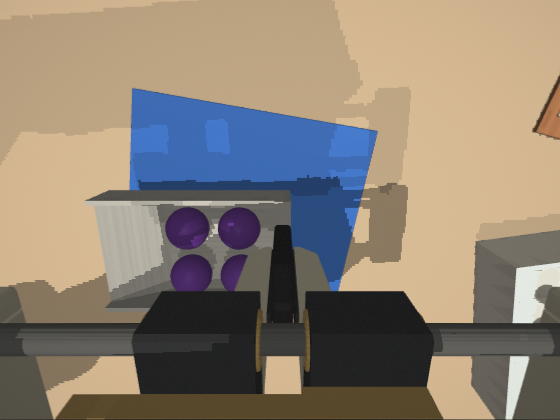

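The pan is held level: tab in the pads at (283,270), four beads inside. Next: carry it over and work out the tipping rows with the lip held fixed.

```bash
python3 - <<'E'
from h import *
L=np.array([.023,-.120,.007])
def tcp(lip,tilt): Rw=Rt(-3.3,tilt); return np.array(lip)-Rw.apply(L),Rw
A=tcp([.546,.002,.120],0); print(A[0])
steps([A])
# increments relative to pose A
R0=A[1]
for t,z,x in((10,.105,.546),(20,.095,.546),(28,.088,.546),(34,.088,.546),(40,.088,.546),(46,.088,.546),(52,.088,.546),(58,.088,.546)):
    P,Rw=tcp([x,.002,z],t); print(t,(R0.inv()*Rw).as_rotvec().round(3),R0.inv().apply(P-A[0]).round(4),P.round(3))
E
```

```text
[0.66620397 0.00208071 0.143     ]
t 4.25 p [0.5697 0.3238 0.0877] F [ 0.1 -0.4 -2.8] gap 0.0098
[0.015, -0.006, 0.0] [-0.0572, 0.1102, 0.3169]
10 [-0.    -0.     0.175] [-0.0055 -0.0058 -0.    ] [0.66  0.002 0.148]
20 [-0.    -0.     0.349] [-0.0147 -0.0151 -0.    ] [0.651 0.003 0.158]
28 [0.    0.    0.489] [-0.0216 -0.0248  0.    ] [0.641 0.004 0.165]
34 [ 0.    -0.     0.593] [-0.0312 -0.0334  0.    ] [0.633 0.004 0.174]
40 [ 0.    -0.     0.698] [-0.0398 -0.0429  0.    ] [0.623 0.005 0.183]
46 [-0.    -0.     0.803] [-0.0473 -0.0532 -0.    ] [0.613 0.005 0.19 ]
52 [ 0.    -0.     0.908] [-0.0537 -0.0642  0.    ] [0.602 0.006 0.197]
58 [ 0.    -0.     1.012] [-0.059  -0.0759  0.    ] [0.59  0.006 0.202]
```

>>> drive_tool([
  [[0.005,-0.002,0],[-0.02,0.002,0.006],0.004],
  [[0.01,-0.004,0],[-0.042,0.008,0.022],0.004],
  [[0.015,-0.006,0],[-0.055,0.018,0.051],0.004],
  [[0.015,-0.006,0],[-0.0572,0.031,0.089],0.004],
  [[0.015,-0.006,0],[-0.0572,0.046,0.133],0.004],
  [[0.015,-0.006,0],[-0.0572,0.064,0.184],0.004],
  [[0.015,-0.006,0],[-0.0572,0.082,0.235],0.004],
  [[0.015,-0.006,0],[-0.0572,0.097,0.279],0.004],
])

```text
time_s: 5.25
tcp_pos: [0.6548, 0.0379, 0.1425]
eef_rot: [-0.485, -0.514, -0.485, 0.515]
wrist_force: [0.6, 0.2, -2.6]
finger_gap: 0.0094
```

>>> drive_tool([
  [[0,0,0],[0,0.009,0.026],0.004],
  [[0,0,0],[0,0.0122,0.035],0.004],
  [[0,0,0],[0,0.0132,0.038],0.004],
  [[0,0,0],[0,0.0132,0.038],0.004],
  [[0,0,0],[0,0.0132,0.038],0.004],
  [[0,0,0],[0,0.0132,0.038],0.004],
])

```text
time_s: 6.0
tcp_pos: [0.6657, 0.0031, 0.1432]
eef_rot: [0.486, 0.514, 0.486, -0.514]
wrist_force: [0.9, -0.2, -1.9]
finger_gap: 0.0097
```

```bash
python3 - <<'E'
from h import *
L=np.array([.023,-.120,.007])
im,d=get_image("top"); save("t3",im[150:320,180:380],3)
o=get_obs(); p=o["tcp_pos"]; print("lip now",(np.array(p)+q2R(o["eef_rot"]).apply(L)).round(4))
def tcp(lip,tilt): Rw=Rt(-3.3,tilt); return np.array(lip)-Rw.apply(L),Rw
steps([tcp([.546,.002,z],t) for t,z in((0,.12),(8,.105),(16,.095),(23,.088),(28,.088),(33,.088),(37,.088),(41,.088),(45,.088))])
E
```

```text
lip now [0.5456 0.0026 0.1202]
t 6.05 p [0.6658 0.0028 0.1432] F [-0.3 -0.3 -2.7] gap 0.0098
[0.001, -0.0, 0.0] [0.0002, 0.0005, 0.0006]
[0.001, -0.0, 0.14] [-0.0012, -0.0039, 0.0006]
[0.001, -0.0, 0.279] [-0.0069, -0.0105, 0.0006]
[0.001, -0.0, 0.401] [-0.0128, -0.0181, 0.0006]
[0.001, -0.001, 0.489] [-0.0214, -0.0244, 0.0006]
[0.001, -0.001, 0.576] [-0.0294, -0.0314, 0.0006]
[0.001, -0.001, 0.646] [-0.0353, -0.0375, 0.0006]
[0.001, -0.001, 0.716] [-0.0408, -0.0441, 0.0006]
[0.001, -0.001, 0.785] [-0.0459, -0.051, 0.0006]
```

View pics/t3.png

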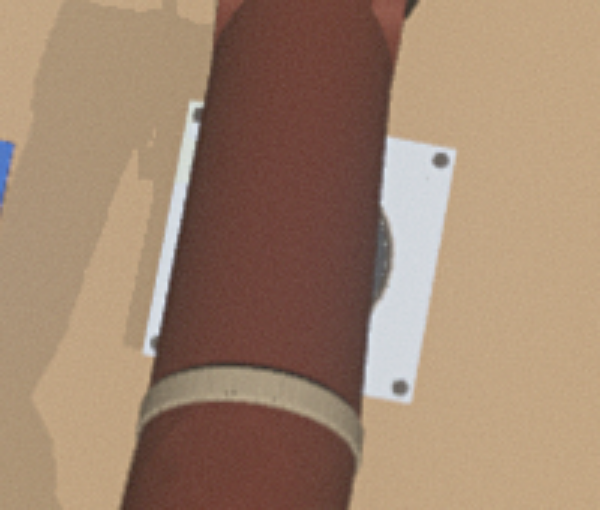

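The arm blocks the overhead view, but forward kinematics puts the lip at (0.546, 0.003, 0.120). Tipping slowly.

>>> drive_tool([
  [[0,0,0.14],[-0.0012,-0.0039,0],0.004],
  [[0,0,0.279],[-0.0069,-0.0105,0],0.004],
  [[0,0,0.401],[-0.0128,-0.0181,0],0.004],
  [[0,0,0.489],[-0.0214,-0.0244,0],0.004],
  [[0,0,0.576],[-0.0294,-0.0314,0],0.004],
  [[0,0,0.646],[-0.0353,-0.0375,0],0.004],
  [[0,0,0.716],[-0.0408,-0.0441,0],0.004],
  [[0,0,0.785],[-0.0459,-0.051,0],0.004],
])

```text
time_s: 7.05
tcp_pos: [0.6342, 0.008, 0.2205]
eef_rot: [0.627, 0.643, 0.29, -0.33]
wrist_force: [0.4, 0.5, -2.1]
finger_gap: 0.0099
```

```bash
python3 - <<'E'
from h import *
L=np.array([.023,-.120,.007])
o=get_obs(); p=o["tcp_pos"]; print("lip now",(np.array(p)+q2R(o["eef_rot"]).apply(L)).round(4))
def tcp(lip,tilt): Rw=Rt(-3.3,tilt); return np.array(lip)-Rw.apply(L),Rw
steps([tcp([.546,.002,.088],t) for t in (45,50,55,58)])
im,d=get_image("scene"); save("s4",im[100:300,180:400],2.7)
E
```

```text
lip now [0.5533 0.0054 0.1286]
t 7.05 p [0.6342 0.008  0.2205] F [ 0.4  0.5 -2.1] gap 0.0099
[0.001, 0.006, 0.124] [0.013, -0.0343, 0.0039]
[0.001, 0.006, 0.211] [0.003, -0.0381, 0.004]
[0.002, 0.006, 0.298] [-0.0066, -0.0426, 0.004]
[0.002, 0.006, 0.351] [-0.0122, -0.0458, 0.0041]
```

View pics/s4.png

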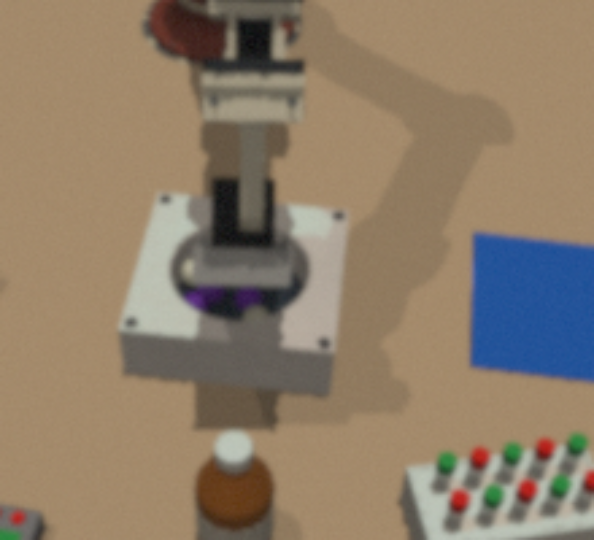

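At least two purple beads are already in the well at (205,300) and (248,298). The measured TCP is about 30 mm higher than commanded, so I hold a moment and recheck.

>>> drive_tool([
  [[0,0,0],[0,0,0],0.004],
  [[0,0,0],[0,0,0],0.004],
])

```text
time_s: 7.35
tcp_pos: [0.6343, 0.008, 0.2196]
eef_rot: [0.627, 0.642, 0.291, -0.331]
wrist_force: [0.5, 0.4, -1.8]
finger_gap: 0.0098
```

```bash
python3 - <<'E'
from h import *
L=np.array([.023,-.120,.007])
o=get_obs(); p=o["tcp_pos"]; Rm=q2R(o["eef_rot"]);print("lip now",(np.array(p)+Rm.apply(L)).round(4),"tilt",np.degrees(np.arcsin(Rm.as_matrix()[2,1])))
print(np.round(o["joint_positions"],3))
def tcp(lip,tilt): Rw=Rt(-3.3,tilt); return np.array(lip)-Rw.apply(L),Rw
steps([tcp([.546,.002,.088],t) for t in (45,50,55,58)])
E
```

```text
lip now [0.5533 0.0053 0.1278] tilt 37.83277290900725
[-0.298  0.401  0.274  2.091 -1.122  0.017  0.978]
t 7.35 p [0.6343 0.008  0.2196] F [ 0.5  0.4 -1.8] gap 0.0098
[0.002, 0.006, 0.125] [0.0123, -0.0338, 0.0039]
[0.002, 0.006, 0.212] [0.0023, -0.0376, 0.004]
[0.003, 0.006, 0.3] [-0.0073, -0.0422, 0.004]
[0.003, 0.006, 0.352] [-0.0129, -0.0453, 0.0041]
```

Joint 6 is at its lower limit, so the tilt stopped at 38°. I check numerically which beads have left the pan.

```bash
python3 - <<'E'
from h import *
for n in("wrist","scene","top"):
    c=cam(n); im,d=get_image(n); V=cloud(n,d,c); I=im.astype(int)
    m=((I[...,2]-I[...,1]>25)&(I[...,0]-I[...,1]>10)).astype(np.uint8)
    k,l,s,_=cv2.connectedComponentsWithStats(m)
    for i in range(1,k):
        if s[i,4]>15: print(n,s[i].tolist(),np.nanmedian(V[l==i],0).round(3))
    if n=="wrist": save("w5",im)
E
```

```text
wrist [39, 202, 39, 32, 983] [0.536 0.012 0.039]
wrist [36, 248, 69, 37, 1729] [ 0.534 -0.035  0.039]
scene [249, 206, 12, 9, 74] [ 0.537 -0.037  0.037]
scene [266, 207, 10, 8, 55] [0.545 0.005 0.038]
top [299, 219, 8, 11, 75] [ 0.549 -0.049  0.04 ]
```

View pics/w5.png

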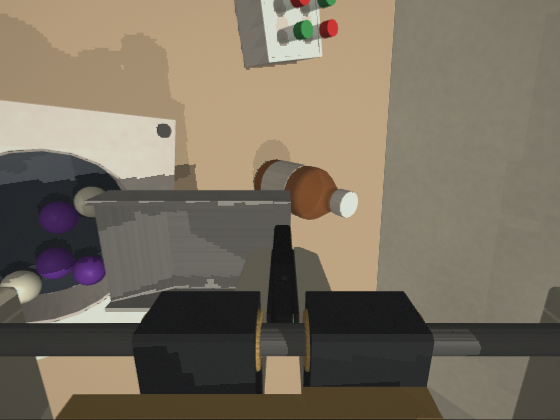

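The pan's visible interior is empty. Three purple beads show in the well at (58,217), (55,262) and (90,270); the fourth is probably hidden by the pan. Levelling out, I'll count again with a clear view.

```bash
python3 - <<'E'
from h import *
steps([([.666,.003,.19],Rt(-3.3,0)),([.63,.12,.19],Rt(-3.3,0))])
E
```

```text
t 7.5 p [0.6343 0.0076 0.2195] F [ 0.7 -0.  -2. ] gap 0.0095
[-0.001, 0.007, -0.66] [0.0428, 0.0071, 0.0025]
[-0.001, 0.007, -0.66] [0.0159, -0.0265, -0.1121]
```

>>> drive_tool([
  [[0,0,-0.12],[0.008,0,0],0.004],
  [[0,0,-0.27],[0.018,0.002,0],0.004],
  [[0,0,-0.42],[0.028,0.004,0],0.004],
  [[0,0.003,-0.56],[0.036,0.006,0],0.004],
  [[0,0.007,-0.66],[0.0428,0.0071,0],0.004],
  [[0,0.007,-0.66],[0.035,-0.005,-0.035],0.004],
  [[0,0.007,-0.66],[0.025,-0.015,-0.075],0.004],
  [[0,0.007,-0.66],[0.0159,-0.0265,-0.1121],0.004],
])

```text
time_s: 8.5
tcp_pos: [0.6301, 0.1214, 0.1898]
eef_rot: [0.486, 0.515, 0.485, -0.514]
wrist_force: [0.6, 0.1, -1.9]
finger_gap: 0.0101
```

```bash
python3 - <<'E'
from h import *
steps([([.582,.28,.15],Rt(-3.3,0)),([.5745,.3241,.12],Rt(-3.3,0)),([.5745,.3241,.05],Rt(-3.3,0))])
for n in("scene","top"):
    c=cam(n); im,d=get_image(n); V=cloud(n,d,c); I=im.astype(int)
    m=((I[...,2]-I[...,1]>25)&(I[...,0]-I[...,1]>10)).astype(np.uint8)
    k,l,s,_=cv2.connectedComponentsWithStats(m)
    for i in range(1,k):
        if s[i,4]>15: print(n,s[i].tolist(),np.nanmedian(V[l==i],0).round(3))
E
```

```text
t 8.5 p [0.6301 0.1214 0.1898] F [ 0.6  0.1 -1.9] gap 0.0101
[-0.001, 0.0, -0.001] [0.0396, -0.0574, -0.1556]
[-0.001, 0.0, -0.001] [0.0696, -0.0675, -0.1992]
[-0.001, 0.0, -0.001] [0.1396, -0.0675, -0.1992]
scene [265, 189, 9, 10, 72] [0.48  0.005 0.038]
scene [248, 203, 14, 12, 108] [ 0.534 -0.035  0.039]
scene [266, 205, 11, 10, 72] [0.542 0.006 0.038]
top [289, 219, 18, 22, 206] [ 0.538 -0.038  0.039]
top [271, 223, 12, 12, 107] [0.538 0.01  0.038]
top [272, 252, 12, 11, 104] [0.474 0.008 0.039]
```

All four purple beads are in the well: the double-size blob plus two singles, tops at z≈0.039. Now I put the pan back.

>>> drive_tool([
  [[0,0,0],[0.01,-0.013,-0.04],0.004],
  [[0,0,0],[0.03,-0.034,-0.1],0.004],
  [[0,0,0],[0.05,-0.052,-0.155],0.004],
  [[0,0,0],[0.0696,-0.0675,-0.1992],0.004],
  [[0,0,0],[0.1,-0.0675,-0.1992],0.004],
  [[0,0,0],[0.125,-0.0675,-0.1992],0.004],
  [[0,0,0],[0.135,-0.0675,-0.1992],0.004],
  [[0,0,0],[0.138,-0.0675,-0.1992],0.004],
])

```text
time_s: 9.6
tcp_pos: [0.575, 0.3226, 0.0524]
eef_rot: [0.485, 0.515, 0.485, -0.514]
wrist_force: [-0.1, 0.2, -0.9]
finger_gap: 0.0098
```

>>> drive_tool([
  [[0,0,0],[0.002,0,0],0.004],
  [[0,0,0],[0.003,0,0],0.004],
  [[0,0,0],[0.003,0,0],0.004],
])

```text
time_s: 9.98
tcp_pos: [0.575, 0.3232, 0.0504]
eef_rot: [0.485, 0.515, 0.485, -0.513]
wrist_force: [0.8, 0.1, -1.9]
finger_gap: 0.0102
```

>>> drive_tool([
  [[0,0,0],[0.0015,0,0],0.004],
  [[0,0,0],[0.003,0,0],0.004],
  [[0,0,0],[0.003,0,0],0.004],
])

```text
time_s: 10.35
tcp_pos: [0.575, 0.3232, 0.0486]
eef_rot: [0.485, 0.515, 0.485, -0.513]
wrist_force: [-1.8, -1.6, 5.5]
finger_gap: 0.0101
```

>>> drive_tool([
  [[0,0,0],[0,0,0],0.03],
  [[0,0,0],[0,0,0],0.045],
  [[0,0,0],[0,0,0],0.05],
  [[0,0,0],[0,0,0],0.05],
  [[0,0,0],[-0.03,0,0],0.05],
  [[0,0,0],[-0.08,0,0],0.05],
  [[0,0,0],[-0.14,0,0],0.05],
  [[0,0,0],[-0.2,0,0],0.06],
])

```text
time_s: 11.35
tcp_pos: [0.574, 0.3229, 0.2485]
eef_rot: [0.485, 0.515, 0.485, -0.514]
wrist_force: [0.3, 1.1, 0.6]
finger_gap: 0.056
```

```bash
python3 - <<'E'
from h import *
im,d=get_image("scene"); V=cloud("scene",d)
m=(np.hypot(V[...,0]-.52,V[...,1]-.32)<.12)&(V[...,2]>.07)&(V[...,2]<.1); print("tab",cv2.minAreaRect((V[m][:,:2]*1000).astype(np.float32)),V[m][:,2].max())
m=(np.hypot(V[...,0]-.52,V[...,1]-.32)<.1)&(V[...,2]>.018)&(V[...,2]<.1); print("pan",cv2.minAreaRect((V[m][:,:2]*1000).astype(np.float32)))
steps([([.4955,-.3296,.26],Rt(-7,0)),([.4955,-.3296,.26],Rt(-90-7,0))])
im,d=get_image("wrist"); save("w6",im)
E
```

```text
tab ((574.1885375976562, 314.42303466796875), (48.39161682128906, 13.126712799072266), 87.54503631591797) 0.09109703578782824
pan ((517.9061279296875, 318.13067626953125), (77.56343078613281, 127.02291107177734), 86.75276184082031)
t 11.4 p [0.5785 0.3228 0.2582] F [1.6 0.3 6. ] gap 0.0585
[0.064, -0.007, -0.016] [-0.0067, -0.0448, 0.6561]
[1.635, -0.018, -0.007] [-0.0067, -0.0448, 0.6561]
```

View pics/w6.png

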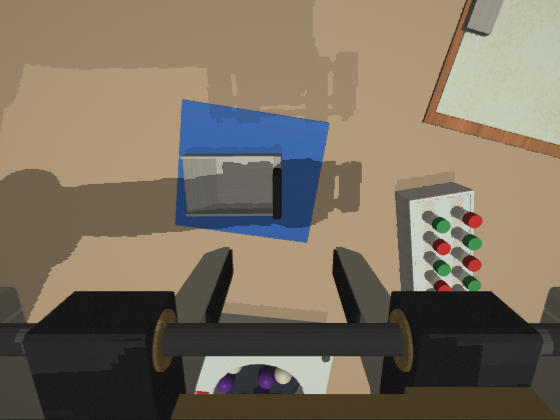

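The pan stands upright and empty on the mat at (230,187), tab at (277,193). On to the rod.

>>> drive_tool([
  [[0.064,0,0],[-0.005,-0.0448,0.6561],0.06],
  [[0.064,0,0],[-0.005,-0.0448,0.6561],0.06],
  [[0.064,0,0],[-0.005,-0.0448,0.6561],0.06],
  [[0.064,0,0],[-0.005,-0.0448,0.6561],0.06],
  [[0.064,0,0],[-0.005,-0.0448,0.6561],0.06],
  [[0.064,0,0],[-0.005,-0.0448,0.6561],0.06],
  [[0.064,0,0],[-0.005,-0.0448,0.6561],0.06],
  [[0.064,0,0],[-0.005,-0.0448,0.6561],0.06],
])

```text
time_s: 12.45
tcp_pos: [0.5107, -0.1746, 0.2498]
eef_rot: [0.469, 0.53, 0.468, -0.529]
wrist_force: [0.7, -0.2, -0.4]
finger_gap: 0.06
```

```bash
python3 - <<'E'
from h import *
steps([([.4955,-.3296,.26],Rt(-7,0))])
E
```

```text
t 12.45 p [ 0.5107 -0.1746  0.2498] F [ 0.7 -0.2 -0.4] gap 0.06
[0.0, -0.001, -0.002] [-0.0104, 0.0038, 0.1557]
```

>>> drive_tool([
  [[0,0,0],[-0.0104,0.0038,0.15],0.06],
  [[0,0,0],[-0.0104,0.0038,0.15],0.06],
  [[0,0,0],[-0.0104,0.0038,0.15],0.06],
  [[0,0,0],[-0.0104,0.0038,0.15],0.06],
  [[0,0,0],[-0.0104,0.0038,0.15],0.06],
])

```text
time_s: 13.08
tcp_pos: [0.4971, -0.3205, 0.2597]
eef_rot: [0.468, 0.53, 0.469, -0.528]
wrist_force: [-0.1, 0.3, 0.7]
finger_gap: 0.0602
```

```bash
python3 - <<'E'
from h import *
n="wrist"; c=cam(n); im,d=get_image(n); V=cloud(n,d,c); I=im.astype(int)
m=(np.hypot(V[...,0]-.4955,V[...,1]+.3296)<.04)&(V[...,2]>.16)&(V[...,2]<.185)
r=cv2.minAreaRect((V[m][:,:2]*1000).astype(np.float32)); print("grip",r,m.sum(),np.median(V[m][:,2]))
m=(np.hypot(V[...,0]-.4955,V[...,1]+.3296)<.1)&(V[...,2]>.097)&(V[...,2]<.109); r2=cv2.minAreaRect((V[m][:,:2]*1000).astype(np.float32)); print("plate",r2,m.sum())
steps([([r[0][0]/1000,r[0][1]/1000,.128],Rt(-7,0))])
np.savez("wr.npz",V=V,im=im)
E
```

```text
grip ((493.8916320800781, -330.1310119628906), (24.00575065612793, 23.74466323852539), 81.56055450439453) 824 0.17298427927927598
plate ((498.9449462890625, -332.8203125), (90.5623550415039, 107.29878997802734), 65.84103393554688) 6019
t 13.12 p [ 0.4974 -0.3201  0.2598] F [-0.6 -0.1 -0.3] gap 0.0596
[0.003, -0.003, -0.001] [0.1317, -0.0025, 0.0107]
```

>>> drive_tool([
  [[0.025,0,0],[0.03,-0.0025,0.009],0.06],
  [[0.025,0,0],[0.07,-0.0025,0.009],0.06],
  [[0.025,0,0],[0.11,-0.0025,0.009],0.06],
  [[0.025,0,0],[0.1317,-0.0025,0.009],0.06],
  [[0.025,0,0],[0.1317,-0.0025,0.009],0.06],
  [[0.025,0,0],[0.1317,-0.0025,0.009],0.06],
])

```text
time_s: 13.88
tcp_pos: [0.4942, -0.3305, 0.1297]
eef_rot: [0.463, 0.536, 0.462, -0.534]
wrist_force: [-0.0, -0.1, 0.2]
finger_gap: 0.0602
```

```bash
python3 - <<'E'
from h import *
steps([([.4940,-.330,.128],Rt(-8.4,0))])
E
```

```text
t 13.88 p [ 0.4942 -0.3305  0.1297] F [-0.  -0.1  0.2] gap 0.0602
[0.001, -0.0, -0.003] [0.0017, -0.0003, -0.0004]
```

Aligned. Closing, then lifting 20 mm.

>>> drive_tool([
  [[0,0,0],[0.001,0,0],0.018],
  [[0,0,0],[0.001,0,0],0.018],
  [[0,0,0],[0.001,0,0],0.018],
  [[0,0,0],[0.001,0,0],0.018],
  [[0,0,0],[0.001,0,0],0.018],
  [[0,0,0],[-0.006,0,0],0.018],
  [[0,0,0],[-0.014,0,0],0.018],
  [[0,0,0],[-0.021,0,0],0.018],
], squeeze=45)

```text
time_s: 14.88
tcp_pos: [0.4931, -0.331, 0.1503]
eef_rot: [0.462, 0.536, 0.462, -0.535]
wrist_force: [-0.4, 0.2, -1.4]
finger_gap: 0.0236
```

```bash
python3 - <<'E'
from h import *
p=np.array(get_obs()["tcp_pos"]); f=np.array([-.912,.409,0])
R0=Rt(-8.4)
P1=p+f*.1; P2=P1+[0,0,.06]
B=np.array([.526,.002]); mk=B+.045*np.array([-.983,.182])
P3=np.array([mk[0],mk[1],P2[2]])
steps([(P1,R0),(P2,R0),(P3,R0)])
print(P3)
n="wrist"; c=cam(n); im,d=get_image(n); V=cloud(n,d,c); np.savez("wr2.npz",V=V,im=im)
m=(np.hypot(V[...,0]-.494,V[...,1]+.33)<.04)&(V[...,2]>.12)&(V[...,2]<.15)
print(m.sum(), np.nanmedian(V[m],0) if m.any() else "", V[m][:,2].max() if m.any() else "")
m=(np.hypot(V[...,0]-.494,V[...,1]+.33)<.03)&(V[...,2]>.18); print(m.sum(),np.nanmedian(V[m],0) if m.any() else "")
E
```

```text
t 14.88 p [ 0.4931 -0.331   0.1503] F [-0.4  0.2 -1.4] gap 0.0236
[-0.001, -0.001, -0.002] [-0.0001, -0.0962, -0.027]
[-0.001, -0.001, -0.002] [-0.0601, -0.0961, -0.0271]
[-0.001, -0.001, -0.002] [-0.0598, -0.0613, -0.3358]
[0.481765   0.01019    0.21030714]
1642 [ 0.49437449 -0.3173443   0.13569038] 0.14999104055105475
16067 [ 0.49644782 -0.31130534  0.25210825]
```

>>> drive_tool([
  [[0,0,0],[0,-0.02,-0.0056],0.018],
  [[0,0,0],[0,-0.05,-0.014],0.018],
  [[0,0,0],[0,-0.08,-0.0225],0.018],
  [[0,0,0],[0,-0.0962,-0.027],0.018],
  [[0,0,0],[-0.02,-0.0962,-0.03],0.018],
  [[0,0,0],[-0.05,-0.094,-0.05],0.018],
  [[0,0,0],[-0.06,-0.09,-0.09],0.018],
  [[0,0,0],[-0.06,-0.086,-0.13],0.018],
])

```text
time_s: 15.92
tcp_pos: [0.4278, -0.1893, 0.2109]
eef_rot: [0.462, 0.537, 0.461, -0.535]
wrist_force: [0.9, 0.2, -2.4]
finger_gap: 0.0236
```

>>> drive_tool([
  [[0,0,0],[0,0.005,-0.05],0.018],
  [[0,0,0],[0,0.011,-0.1],0.018],
  [[0,0,0],[0,0.017,-0.15],0.018],
  [[0,0,0],[0,0.022,-0.185],0.018],
  [[0,0,0],[0,0.0247,-0.2058],0.018],
  [[0,0,0],[0,0.0247,-0.2058],0.018],
  [[0,0,0],[0,0.0247,-0.2058],0.018],
])

```text
time_s: 16.8
tcp_pos: [0.4814, 0.0089, 0.2102]
eef_rot: [0.462, 0.536, 0.461, -0.535]
wrist_force: [0.4, 0.5, -1.7]
finger_gap: 0.024
```

```bash
python3 - <<'E'
from h import *
R0=Rt(-8.4); B=np.array([.526,.002]); u=np.array([-.983,.182])
mk=B+.045*u
steps([([*mk,.2103],R0),([*mk,.14],R0)])
for n in("scene","top","wrist"):
    c=cam(n); im,d=get_image(n); V=cloud(n,d,c); I=im.astype(int)
    well=(np.hypot(V[...,0]-B[0],V[...,1]-B[1])<.066)
    m=(well&(V[...,2]>.03)&(V[...,2]<.046)).astype(np.uint8)
    k,l,s,_=cv2.connectedComponentsWithStats(m)
    for i in range(1,k):
        if s[i,4]>15: print(n,s[i].tolist(),np.nanmedian(V[l==i],0).round(3))
    if n=="wrist": save("w7",im)
E
```

```text
t 16.8 p [0.4814 0.0089 0.2102] F [ 0.4  0.5 -1.7] gap 0.024
[-0.003, -0.0, -0.002] [-0.0001, 0.0002, -0.0014]
[-0.003, -0.0, -0.002] [0.0702, 0.0001, -0.0014]
scene [264, 187, 13, 10, 76] [0.477 0.005 0.038]
scene [277, 191, 10, 10, 66] [0.495 0.04  0.038]
scene [247, 196, 15, 19, 163] [ 0.526 -0.04   0.038]
scene [266, 205, 14, 13, 110] [0.547 0.01  0.04 ]
top [276, 223, 7, 7, 25] [0.544 0.003 0.037]
top [288, 229, 7, 10, 49] [ 0.529 -0.024  0.039]
wrist [273, 146, 26, 26, 473] [0.489 0.042 0.039]
wrist [320, 159, 49, 35, 964] [0.551 0.015 0.039]
wrist [265, 180, 23, 24, 435] [0.473 0.009 0.039]
wrist [314, 205, 44, 33, 848] [ 0.535 -0.037  0.039]
wrist [304, 219, 11, 14, 46] [ 0.507 -0.036  0.035]
```

View pics/w7.png

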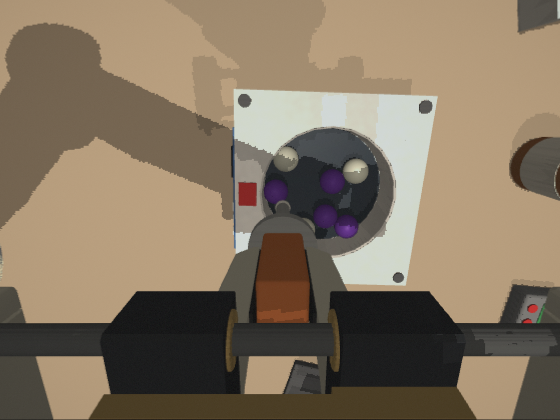

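The wrist view shows a purple bead at (275,190) lying right by the mark, the rod held upright, and a clear spot just inboard. I'll lower the tip at radius 25 mm towards the mark, which is free of beads, and spiral out from there.

>>> drive_tool([
  [[0,0,0],[0,0.0201,-0.0006],0.018],
  [[0,0,0],[0,0.0201,-0.0006],0.018],
  [[0,0,0],[0.02,0.0201,-0.0006],0.018],
  [[0,0,0],[0.04,0.0201,-0.0006],0.018],
  [[0,0,0],[0.06,0.0201,-0.0006],0.018],
  [[0,0,0],[0.0702,0.0201,-0.0006],0.018],
  [[0,0,0],[0.0702,0.0201,-0.0006],0.018],
  [[0,0,0],[0.0702,0.0201,-0.0006],0.018],
])

```text
time_s: 17.95
tcp_pos: [0.5023, 0.0076, 0.1404]
eef_rot: [0.462, 0.536, 0.461, -0.535]
wrist_force: [0.7, -0.4, -0.8]
finger_gap: 0.0235
```

```bash
python3 - <<'E'
from h import *
R0=Rt(-8.4); B=np.array([.526,.002,.140])
steps([([.5014,.0066,.14],R0)])
def pt(a,r): t=np.radians(169.5+a); return B+[r*np.cos(t),r*np.sin(t),0]
ang=np.arange(0,736,15); rad=np.interp(ang,[0,60],[.025,.045]); Q=[pt(a,r) for a,r in zip(ang,rad)]
for k in range(0,48,8): print(k,[[0,*(1000*R0.inv().apply(Q[k+i]-Q[k]))[1:].round(1)] for i in range(1,9)])
E
```

```text
t 17.95 p [0.5023 0.0076 0.1404] F [ 0.7 -0.4 -0.8] gap 0.0235
[-0.001, -0.001, -0.003] [0.0004, -0.0007, 0.0011]
0 [[0, np.float64(-4.3), np.float64(7.6)], [0, np.float64(-5.9), np.float64(17.3)], [0, np.float64(-4.3), np.float64(28.1)], [0, np.float64(1.1), np.float64(39.0)], [0, np.float64(11.8), np.float64(43.9)], [0, np.float64(23.3), np.float64(45.9)], [0, np.float64(35.0), np.float64(44.8)], [0, np.float64(46.0), np.float64(40.7)]]
8 [[0, np.float64(9.6), np.float64(-6.8)], [0, np.float64(17.1), np.float64(-15.9)], [0, np.float64(22.0), np.float64(-26.5)], [0, np.float64(23.9), np.float64(-38.1)], [0, np.float64(22.8), np.float64(-49.8)], [0, np.float64(18.7), np.float64(-60.8)], [0, np.float64(11.9), np.float64(-70.4)], [0, np.float64(2.9), np.float64(-77.9)]]
16 [[0, np.float64(-10.7), np.float64(-4.9)], [0, np.float64(-22.3), np.float64(-6.8)], [0, np.float64(-34.0), np.float64(-5.7)], [0, np.float64(-45.0), np.float64(-1.6)], [0, np.float64(-54.5), np.float64(5.2)], [0, np.float64(-62.0), np.float64(14.2)], [0, np.float64(-66.9), np.float64(24.9)], [0, np.float64(-68.9), n
[... 323 characters left out ...]
6.0), np.float64(41.4)]]
32 [[0, np.float64(9.6), np.float64(-6.8)], [0, np.float64(17.1), np.float64(-15.9)], [0, np.float64(22.0), np.float64(-26.5)], [0, np.float64(23.9), np.float64(-38.1)], [0, np.float64(22.8), np.float64(-49.8)], [0, np.float64(18.7), np.float64(-60.8)], [0, np.float64(11.9), np.float64(-70.4)], [0, np.float64(2.9), np.float64(-77.9)]]
40 [[0, np.float64(-10.7), np.float64(-4.9)], [0, np.float64(-22.3), np.float64(-6.8)], [0, np.float64(-34.0), np.float64(-5.7)], [0, np.float64(-45.0), np.float64(-1.6)], [0, np.float64(-54.5), np.float64(5.2)], [0, np.float64(-62.0), np.float64(14.2)], [0, np.float64(-66.9), np.float64(24.9)], [0, np.float64(-68.9), np.float64(36.5)]]
```

>>> drive_tool([
  [[0,0,0],[0,-0.0043,0.0076],0.018],
  [[0,0,0],[0,-0.0059,0.0173],0.018],
  [[0,0,0],[0,-0.0043,0.0281],0.018],
  [[0,0,0],[0,0.0011,0.039],0.018],
  [[0,0,0],[0,0.0118,0.0439],0.018],
  [[0,0,0],[0,0.0233,0.0459],0.018],
  [[0,0,0],[0,0.035,0.0448],0.018],
  [[0,0,0],[0,0.046,0.0407],0.018],
])

```text
time_s: 18.95
tcp_pos: [0.5418, -0.0406, 0.1398]
eef_rot: [-0.462, -0.536, -0.461, 0.536]
wrist_force: [-3.7, 0.3, 0.5]
finger_gap: 0.024
```

>>> drive_tool([
  [[0,0,0],[0,0.0096,-0.0068],0.018],
  [[0,0,0],[0,0.0171,-0.0159],0.018],
  [[0,0,0],[0,0.022,-0.0265],0.018],
  [[0,0,0],[0,0.0239,-0.0381],0.018],
  [[0,0,0],[0,0.0228,-0.0498],0.018],
  [[0,0,0],[0,0.0187,-0.0608],0.018],
  [[0,0,0],[0,0.0119,-0.0704],0.018],
  [[0,0,0],[0,0.0029,-0.0779],0.018],
])

```text
time_s: 19.95
tcp_pos: [0.5567, 0.0349, 0.1407]
eef_rot: [0.465, 0.536, 0.459, -0.535]
wrist_force: [1.7, -7.3, -0.4]
finger_gap: 0.0237
```

```bash
python3 - <<'E'
from h import *
R0=Rt(-8.4); B=np.array([.526,.002,.140]); t=np.radians(169.5+240)
steps([(B+[.045*np.cos(t),.045*np.sin(t),0],R0)])
E
```

```text
t 19.95 p [0.5567 0.0349 0.1407] F [ 1.7 -7.3 -0.4] gap 0.0237
[-0.001, 0.005, -0.007] [0.0007, -0.0017, -0.0011]
```

>>> drive_tool([
  [[0,0,0],[0,-0.0107,-0.0049],0.018],
  [[0,0,0],[0,-0.0223,-0.0068],0.018],
  [[0,0,0],[0,-0.034,-0.0057],0.018],
  [[0,0,0],[0,-0.045,-0.0016],0.018],
  [[0,0,0],[0,-0.0545,0.0052],0.018],
  [[0,0,0],[0,-0.062,0.0142],0.018],
  [[0,0,0],[0,-0.0669,0.0249],0.018],
  [[0,0,0],[0,-0.0689,0.0365],0.018],
])

```text
time_s: 20.95
tcp_pos: [0.4873, 0.0102, 0.1418]
eef_rot: [0.466, 0.539, 0.458, -0.532]
wrist_force: [4.8, -3.0, -0.3]
finger_gap: 0.0234
```

>>> drive_tool([
  [[0,0,0],[0,0.0011,0.0117],0.018],
  [[0,0,0],[0,0.0052,0.0227],0.018],
  [[0,0,0],[0,0.012,0.0323],0.018],
  [[0,0,0],[0,0.0211,0.0398],0.018],
  [[0,0,0],[0,0.0317,0.0447],0.018],
  [[0,0,0],[0,0.0433,0.0466],0.018],
  [[0,0,0],[0,0.055,0.0455],0.018],
  [[0,0,0],[0,0.066,0.0414],0.018],
])

```text
time_s: 21.95
tcp_pos: [0.5415, -0.037, 0.139]
eef_rot: [0.461, 0.536, 0.463, -0.535]
wrist_force: [-0.8, 3.2, -0.8]
finger_gap: 0.0236
```

```bash
python3 - <<'E'
from h import *
R0=Rt(-8.4); B=np.array([.526,.002,.140]); t=np.radians(169.5+480)
steps([(B+[.045*np.cos(t),.045*np.sin(t),0],R0)])
E
```

```text
t 21.95 p [ 0.5415 -0.037   0.139 ] F [-0.8  3.2 -0.8] gap 0.0236
[0.0, -0.004, 0.001] [-0.001, 0.0, 0.0034]
```

>>> drive_tool([
  [[0,0,0],[0,0.0096,-0.0068],0.018],
  [[0,0,0],[0,0.0171,-0.0159],0.018],
  [[0,0,0],[0,0.022,-0.0265],0.018],
  [[0,0,0],[0,0.0239,-0.0381],0.018],
  [[0,0,0],[0,0.0228,-0.0498],0.018],
  [[0,0,0],[0,0.0187,-0.0608],0.018],
  [[0,0,0],[0,0.0119,-0.0704],0.018],
  [[0,0,0],[0,0.0029,-0.0779],0.018],
])

```text
time_s: 22.95
tcp_pos: [0.556, 0.0379, 0.1402]
eef_rot: [0.463, 0.536, 0.461, -0.534]
wrist_force: [-0.3, -0.4, -1.7]
finger_gap: 0.0235
```

>>> drive_tool([
  [[0,0,0],[0,-0.0107,-0.0049],0.018],
  [[0,0,0],[0,-0.0223,-0.0068],0.018],
  [[0,0,0],[0,-0.034,-0.0057],0.018],
  [[0,0,0],[0,-0.045,-0.0016],0.018],
  [[0,0,0],[0,-0.0545,0.0052],0.018],
  [[0,0,0],[0,-0.062,0.0142],0.018],
  [[0,0,0],[0,-0.0669,0.0249],0.018],
  [[0,0,0],[0,-0.0689,0.0365],0.018],
])

```text
time_s: 23.95
tcp_pos: [0.4884, 0.0108, 0.1419]
eef_rot: [0.465, 0.54, 0.458, -0.531]
wrist_force: [6.9, 2.0, 2.0]
finger_gap: 0.0236
```

>>> drive_tool([
  [[0,0,0],[0,0,0],0.018],
  [[0,0,0],[0,0,0],0.018],
  [[0,0,0],[0,0,0],0.018],
  [[0,0,0],[0,0,0],0.018],
])

```text
time_s: 24.45
tcp_pos: [0.4873, 0.0104, 0.1417]
eef_rot: [0.465, 0.539, 0.458, -0.532]
wrist_force: [5.1, 1.1, 1.5]
finger_gap: 0.0237
```

```bash
python3 - <<'E'
from h import *
R0=Rt(-8.4); B=np.array([.526,.002,.140]); t=np.radians(169.5)
steps([(B+[.045*np.cos(t),.045*np.sin(t),0],R0)])
n="wrist"; c=cam(n); im,d=get_image(n); V=cloud(n,d,c); I=im.astype(int)
save("w8",im)
E
```

```text
t 24.45 p [0.4873 0.0104 0.1417] F [5.1 1.1 1.5] gap 0.0237
[-0.002, -0.001, -0.013] [0.0016, -0.0055, 0.001]
```

View pics/w8.png

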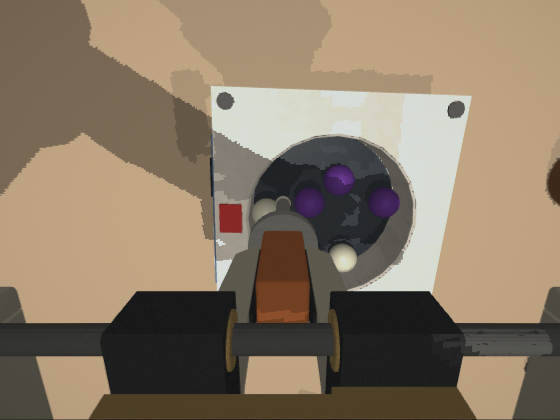

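Two turns are done and the tip is at the mark, 3 mm from well_mark. The wrist view shows the tip at (283,203) with no visible tilt in the grip; it is pressing a white bead gently (5 N) towards the wall. Backing off, lifting out, and returning to the fork.

>>> drive_tool([
  [[0,0,0],[0,0.008,0],0.018],
  [[0,0,0],[-0.02,0.008,0],0.018],
  [[0,0,0],[-0.05,0.008,0],0.018],
  [[0,0,0],[-0.08,0.008,0],0.018],
  [[0,0,0],[-0.08,0.008,0],0.018],
  [[0,0,0],[-0.08,0.008,0],0.018],
])

```text
time_s: 25.25
tcp_pos: [0.4885, 0.0105, 0.2183]
eef_rot: [-0.461, -0.535, -0.463, 0.536]
wrist_force: [0.6, -0.1, -1.2]
finger_gap: 0.0238
```

```bash
python3 - <<'E'
from h import *
R0=Rt(-8.4)
steps([([.402,-.289,.215],R0),([.402,-.289,.151],R0)])
E
```

```text
t 25.25 p [0.4885 0.0105 0.2183] F [ 0.6 -0.1 -1.2] gap 0.0238
[-0.001, -0.001, 0.002] [0.0032, -0.0415, 0.3089]
[-0.001, -0.001, 0.002] [0.0672, -0.0414, 0.309]
```

>>> drive_tool([
  [[0,0,0],[0,-0.004,0.03],0.018],
  [[0,0,0],[0,-0.011,0.08],0.018],
  [[0,0,0],[0.0032,-0.018,0.135],0.018],
  [[0,0,0],[0.0032,-0.026,0.19],0.018],
  [[0,0,0],[0.0032,-0.034,0.245],0.018],
  [[0,0,0],[0.0032,-0.039,0.29],0.018],
  [[0,0,0],[0.0032,-0.0415,0.309],0.018],
  [[0,0,0],[0.02,-0.0415,0.309],0.018],
])

```text
time_s: 26.25
tcp_pos: [0.4024, -0.2907, 0.1984]
eef_rot: [0.461, 0.537, 0.461, -0.536]
wrist_force: [0.2, -0.1, -0.8]
finger_gap: 0.0238
```

>>> drive_tool([
  [[0,0,0],[0.02,0,0],0.018],
  [[0,0,0],[0.04,0,0],0.018],
  [[0,0,0],[0.0472,0,0],0.018],
  [[0,0,0],[0.0472,0,0],0.018],
  [[0,0,0],[0.0472,0,0],0.018],
])

```text
time_s: 26.88
tcp_pos: [0.404, -0.2891, 0.1524]
eef_rot: [0.462, 0.536, 0.462, -0.535]
wrist_force: [-0.9, -0.3, -2.3]
finger_gap: 0.0239
```

```bash
python3 - <<'E'
from h import *
R0=Rt(-8.4)
steps([([.402,-.289,.151],R0),([.493,-.330,.151],R0)])
im,d=get_image("scene"); V=cloud("scene",d); save("s9",im[110:270,60:270],3.5)
I=im.astype(int); m=(I[...,0]>150)&(I[...,1]<120)&(I[...,2]<70)&(np.hypot(V[...,0]-.402,V[...,1]+.289)<.06); print(m.sum(),np.nanmedian(V[m],0))
E
```

```text
t 26.88 p [ 0.404  -0.2891  0.1524] F [-0.9 -0.3 -2.3] gap 0.0239
[-0.0, -0.001, -0.002] [0.0014, -0.0019, 0.0002]
[-0.0, -0.001, -0.002] [0.0016, 0.0941, 0.0274]
0 [nan nan nan]
  return np.nanmean(a, axis, out=out, keepdims=keepdims)
```

View pics/s9.png

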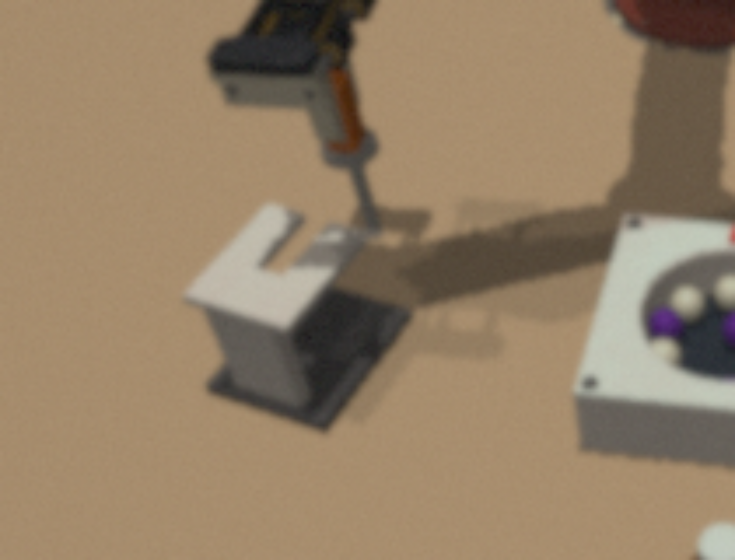

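The rod hangs straight at (360,170), just outside the slot mouth at (310,220). Sliding it in.

>>> drive_tool([
  [[0,0,0],[0,0.012,0.0034],0.018],
  [[0,0,0],[0,0.026,0.0075],0.018],
  [[0,0,0],[0,0.04,0.0116],0.018],
  [[0,0,0],[0,0.052,0.015],0.018],
  [[0,0,0],[0,0.062,0.018],0.018],
  [[0,0,0],[0,0.062,0.018],0.018],
])

```text
time_s: 27.68
tcp_pos: [0.463, -0.3164, 0.1522]
eef_rot: [0.462, 0.536, 0.462, -0.535]
wrist_force: [-0.2, -0.1, -1.9]
finger_gap: 0.0241
```

```bash
python3 - <<'E'
from h import *
steps([([.493,-.330,.151],Rt(-8.4))])
E
```

```text
t 27.68 p [ 0.463  -0.3164  0.1522] F [-0.2 -0.1 -1.9] gap 0.0241
[-0.0, -0.0, -0.002] [0.0012, 0.0316, 0.0091]
```

No contact force so far. Sliding the rest of the way, then lowering.

>>> drive_tool([
  [[0,0,0],[0,0.012,0.0035],0.018],
  [[0,0,0],[0,0.024,0.007],0.018],
  [[0,0,0],[0,0.031,0.009],0.018],
  [[0,0,0],[0,0.031,0.009],0.018],
  [[0,0,0],[0.008,0.031,0.009],0.018],
  [[0,0,0],[0.016,0.031,0.009],0.018],
  [[0,0,0],[0.02,0.031,0.009],0.018],
  [[0,0,0],[0.02,0.031,0.009],0.018],
])

```text
time_s: 28.68
tcp_pos: [0.4914, -0.3292, 0.1318]
eef_rot: [0.462, 0.536, 0.462, -0.535]
wrist_force: [-0.6, -0.6, -1.4]
finger_gap: 0.0237
```

>>> drive_tool([
  [[0,0,0],[0.0015,0,0],0.018],
  [[0,0,0],[0.003,0,0],0.018],
  [[0,0,0],[0.003,0,0],0.018],
])

```text
time_s: 29.05
tcp_pos: [0.4917, -0.3295, 0.1293]
eef_rot: [0.462, 0.536, 0.462, -0.535]
wrist_force: [-0.8, -1.1, -1.0]
finger_gap: 0.0239
```

>>> drive_tool([
  [[0,0,0],[0.001,0,0],0.018],
  [[0,0,0],[0.002,0,0],0.018],
  [[0,0,0],[0.002,0,0],0.018],
])

```text
time_s: 29.42
tcp_pos: [0.4918, -0.3296, 0.1281]
eef_rot: [0.462, 0.536, 0.461, -0.535]
wrist_force: [-1.3, 2.4, 5.8]
finger_gap: 0.0237
```

Contact (+5.8 N): the collar is on the plate. Releasing and rising.

>>> drive_tool([
  [[0,0,0],[0,0,0],0.03],
  [[0,0,0],[0,0,0],0.045],
  [[0,0,0],[0,0,0],0.06],
  [[0,0,0],[0,0,0],0.06],
  [[0,0,0],[-0.03,0,0],0.06],
  [[0,0,0],[-0.08,0,0],0.06],
  [[0,0,0],[-0.14,0,0],0.06],
  [[0,0,0],[-0.15,0,-0.03],0.06],
])

```text
time_s: 30.42
tcp_pos: [0.4955, -0.3045, 0.2823]
eef_rot: [0.464, 0.537, 0.457, -0.536]
wrist_force: [0.1, 0.7, -0.9]
finger_gap: 0.0603
```

>>> drive_tool([
  [[0,0,0],[0,-0.03,0.06],0.06],
  [[0,0,0],[0,-0.03,0.1],0.06],
  [[0,0,0],[0,-0.03,0.1],0.06],
  [[0,0,0],[0,-0.03,0.1],0.06],
])

```text
time_s: 30.92
tcp_pos: [0.4518, -0.3938, 0.2768]
eef_rot: [0.462, 0.536, 0.462, -0.534]
wrist_force: [0.6, 0.1, -0.2]
finger_gap: 0.0601
```

```bash
python3 - <<'E'
from h import *
steps([])
B=[.526,.002]
for n in("scene","top"):
    c=cam(n); im,d=get_image(n); V=cloud(n,d,c); I=im.astype(int)
    m=((np.hypot(V[...,0]-B[0],V[...,1]-B[1])<.075)&(V[...,2]>.03)&(V[...,2]<.07)&(I.min(-1)>0)).astype(np.uint8)
    inr=np.hypot(V[...,0]-B[0],V[...,1]-B[1])<.062
    m=(inr&(V[...,2]>.032)).astype(np.uint8)
    k,l,s,_=cv2.connectedComponentsWithStats(m)
    for i in range(1,k):
        if s[i,4]>12: print(n,s[i].tolist(),np.nanmedian(V[l==i],0).round(3),np.nanmax(V[l==i][:,2]).round(3))
    for nm,x,y,r,a,b in(("griptop",.495,-.329,.05,.165,.19),("plate",.5,-.332,.1,.098,.11),("tab",.574,.316,.05,.07,.1),("panwhole",.52,.32,.1,.018,.1)):
        q=(np.hypot(V[...,0]-x,V[...,1]-y)<r)&(V[...,2]>a)&(V[...,2]<b)
        if q.sum()>5: rr=cv2.minAreaRect((V[q][:,:2]*1000).astype(np.float32)); print(n,nm,np.round(rr[0],1),np.round(rr[1],1),round(rr[2],1),np.median(V[q][:,2]).round(4))
        else: print(n,nm,"hidden")
    for l in("bottle","rack","timer"):
        for r in search_frame(n,l)[:1]:
            a,b=[int(round(x)) for x in r["centre"]]; print(n,l,(a,b),round(r["conf"],2))
    if n=="top": T=im
    else: S=im
save("fin",np.hstack([cv2.resize(T[170:300,90:480],(780,260)),]),1) if 0 else save("fin",np.vstack([T[150:310,90:480],S[130:290,90:480]]),1.8)
E
```

```text
t 30.93 p [ 0.4518 -0.3938  0.2768] F [ 0.6  0.1 -0.2] gap 0.0601
scene [264, 188, 10, 8, 57] [0.479 0.003 0.039] 0.045
scene [246, 192, 15, 22, 152] [ 0.509 -0.043  0.039] 0.044
scene [266, 199, 10, 8, 60] [0.517 0.009 0.039] 0.045
scene [273, 206, 10, 9, 63] [0.548 0.026 0.038] 0.045
scene griptop [ 493.3 -328. ] [23.2 25.6] 75.3 0.1715
scene plate [ 501.5 -332.2] [ 92.8 111.1] 65.7 0.1038
scene tab [574.5 315.2] [48.3 12.9] 88.1 0.0846
scene panwhole [517.6 317.9] [ 78.  128.7] 86.9 0.0338
scene bottle (289, 265) 0.67
scene rack (286, 367) 0.91
scene timer (302, 176) 0.56
top [275, 207, 12, 9, 86] [ 0.578 -0.     0.039] 0.045
top [263, 222, 12, 12, 105] [0.542 0.028 0.039] 0.046
top [297, 223, 10, 12, 92] [ 0.538 -0.049  0.039] 0.046
top [271, 234, 11, 12, 105] [0.513 0.01  0.038] 0.045
top [288, 237, 19, 22, 184] [ 0.495 -0.039  0.039] 0.047
top [273, 252, 12, 10, 95] [0.475 0.005 0.039] 0.045
top griptop [ 492.  -326.7] [24.1 24. ] 83.1 0.1718
top plate [ 500.3 -332.9] [ 92.7 108.9] 65.6 0.1042
top tab [574.2 316.3] [49.4 10.1] 86.6 0.0867
top panwhole [516.8 319.9] [ 79.9 125.2] 86.6 0.0285
top bottle (124, 287) 0.9
top rack (122, 184) 0.97
top timer (126, 373) 0.98
```

```bash
python3 - <<'E'
from h import *
def whites(im,V):
    I=im.astype(int); 
    m=((np.hypot(V[...,0]-.526,V[...,1]-.002)<.062)&(V[...,2]>.03)&(I.min(-1)>110)).astype(np.uint8)
    k,l,s,_=cv2.connectedComponentsWithStats(m); return [(s[i,4].item(),np.nanmedian(V[l==i],0).round(3).tolist()) for i in range(1,k) if s[i,4]>12]
z=np.load("top.npz"); print(whites(z["im"],z["W"]))
im,d=get_image("top"); print(whites(im,cloud("top",d))); print(get_obs()["time_s"])
E
```

```text
[(98, [0.562, 0.017, 0.039]), (99, [0.511, 0.03, 0.039]), (97, [0.502, -0.037, 0.038])]
[(85, [0.538, -0.049, 0.039]), (90, [0.486, -0.03, 0.039]), (93, [0.475, 0.005, 0.038])]
31.375
```

All seven beads are in the well, every white bead is at least 17 mm from any starting white position, and the rod and pan are in place. Handing in.

```bash
python3 -c "
from workcell import *
print(close_job())"
```

```text
the job is handed in; nothing more can be done
None
```

I handed the job in at 31.4 s of the 72 s allowed. All the steps were carried out, but `close_job` gives no verdict, so success rests on my own checks.

**What I did:**
- **Pan:** I tipped the four purple beads into the well and set the pan back upright on its mat.
- **Stirring:** I took the rod from its fork and made two anticlockwise turns, starting and ending at the red mark. The tip was about 26–28 mm above the bench, on a path about 45 mm from the axis. I lowered it 25 mm from the axis because a bead lay at the mark.
- **Rod:** I hung it back in the fork.

**Last checks:**
- **Beads:** The top view shows all seven in the well, tops at about z = 39 mm. Every white bead is at least 17 mm from any starting white position.
- **Pan:** It is upright and back at its starting pose, about 10 mm from the mat's centre.
- **Rod:** The grip top is at its original height and about 3 mm from the estimated seat, so the collar is on the plate.
- **Bystanders:** The bottle, rack and timer stayed within 5 pixels of their first detections.
- **Gripper:** It is clear of everything.

**What fell short or disagreed:**
- **Tilt:** It stopped at 38° instead of the planned 45°, because joint 6 reached its limit. All four beads still ran out.
- **Scene view:** It showed fewer separate beads than the top view, since the rim and neighbouring beads hide some. I counted from the top view.
- **Final picture:** I could not view it, because the 12-picture limit was used up. The last checks are therefore numerical only.

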